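# Close the clay extruder with its bayonet cap

## Robot

A 6-joint arm with a two-finger parallel gripper is mounted at the origin on the work surface. World frame = base frame: x ahead of the robot, y to its left, z up, the work surface at z = 0. Lengths are in m, angles in rad, forces in N, time in s.
With the tool pointing down it reaches from about 0.4 to 0.825 m from the base axis. Payload 7 kg.
Tool frame: the origin (TCP) lies midway between the tips of the shut fingers; the grasp point (between the pads) lies 19 mm behind it; z points along the fingers, y is the direction in which the jaws open and shut (so a half turn about z gives the same grasp; the last joint's range is limited). The gripper opens to 88 mm and grips with 3 to 60 N. Pads are 19 mm wide; open, the fingers measure 130 mm over their backs; the gripper's body (78 mm by 193 mm) begins 47 mm behind the grasp point.
Start: joints at [1.553, 0.359, 0.012, 0, -1.224, -0.288], TCP at [0.203, 0.644, 0.227] pointing down, gripper open.
Joint ranges: [-3.07, 3.07], [-1.43, 2.12], [-1.02, 1.25], [-3.03, 1.67], [-3.05, -0], [-3.03, 3.03]. Speed limits (rad/s): [2.39, 2.39, 3.01, 3.14, 3.14, 3.14].

## Interface

Orientations are given as a unit quaternion [x, y, z, w].
In Python, from plant import get_state, capture, camera_model, close_job gives the robot as it stands. The module is installed in compiled form; this text tells all that it offers.
- The arm moves only by the tool play_rows, never from a script. Its argument "series" is one flat list of numbers, 6 for each row, row after row: the shift along the tool's x, y, z in m, then the turn, a rotation vector about the tool's x, y, z in rad. A call has 1 to 12 rows; each row shifts and turns the commanded pose from where the row before left it, along the tool's axes as they then stand; what a row does not reach is not made up. A row lasts 1/10 s, in which the tool goes at most 50 mm and 8.59 degrees, less where a joint would pass 70% of its speed; a pose out of reach is approached as far as the arm can. A call with a gripper value outside its range is refused whole. "fingers" is the opening, from 0 (shut) to 1 (fully open), set as the call begins (left out, the last holds). The fingers move at their own pace and stop on an object; "force" is the grip in N (left out, the last holds). Time passes only in rows, so rows that do not move let the fingers close. It gives the time, the measured TCP pose, the force and the opening at its end, in the units of the state.
- get_state(): the state, without advancing time (a new reading comes with each control period).
- capture(name): name is "scene" or "top" or "wrist"; returns the picture (480x640x3 uint8, red, green, blue); there is no depth.
- camera_model(name): a dict with "vfov" (degrees; the focal length in pixels is half the picture's height over the tangent of half this angle, whatever the lens; pixels are square), "cx", "cy" (the principal point, pixels), "D" ([k1, k2, p1, p2, k3] as OpenCV has them; the pictures are not rectified), "world_to_cam" (4x4, takes a point from world to camera coordinates). Camera axes: x right, y down, z forward; pixel columns grow to the right and rows downward; lengths in m; the calibration is good to about 2 mm. A picture is of the moment at which its call begins: read the wrist's pose just before it. camera_model takes no time and is no camera call; for the wrist camera it gives the pose at the moment of the call.
- close_job(): hands the job in, once; it reports no verdict.
The state is a dict: "time": time; "joint_positions": joint angles; "joint_velocities": joint speeds; "joint_torque": joint torques, N m; "position": TCP position; "orientation": TCP orientation; "force": force on the tool from outside, world axes, zero at the start; "wrist_torque": the same for the moment, N m; "grip_width": finger opening in m.
Only numpy, scipy, OpenCV 4.12 (cv2) and the standard library are available. Lean on these libraries where they do the work, as an engineer would, in place of code of your own. Each camera call takes 0.05 s, during which the arm holds its last target.

## Task

Close the upright clay extruder: take the bayonet cap (the one with the bar handle and two side lugs, not the plain round-knobbed plug) and put it in the collar on top, feeling with light pressure for the two slots, then push it in against the spring and twist it clockwise about a quarter turn to the stop, and let it spring up into its lock and stay there. Do not force it - never lean on or wrench the extruder with more than about 8 kg - and leave the plain plug where it is.

Things in the scene. Friction and masses are not known exactly. Their poses are not given: they have to be found in the camera images.
- cap_grip (a point): Grip point of the loose bayonet cap (about 180 g), which stands upright on its foot: on the cap's axis, in the middle of its black bar handle, 64 mm above the underside of the foot. z up along the axis, x along the bar. The bar is 56 mm long (x), 14 mm thick (y), from 44 to 82 mm above the foot, on a round 52 mm flange (36.5 to 44 mm). Half a turn makes no difference.
- cap: The same cap; origin at the centre of the underside of its foot, axes as cap_grip. Aluminium shaft 32 mm across, tapering to 24 mm over the lowest 6 mm. Two lugs on opposite sides, along +x and -x (in line with the bar), 9 mm wide, 6 mm thick, reaching 24 mm from the axis, undersides 16 mm and tops 22 mm above the foot.
- extruder: The extruder, fixed to the bench; origin on the vertical barrel axis at bench level. Grey 120 mm square base, 30 mm high, barrel with the steel collar (72 mm across) on top. +x: towards the motor housing (75 mm high); -x: outlet spout. Locked, the cap cannot turn and its foot is 28 mm below the true rim, so the flange stands 8.5 mm clear of the rim.
- extruder_mouth (a point): Nominal centre of the collar's mouth, on the barrel axis, 112 mm above the bench; x as extruder. Round 35 mm hole with two opposite 12.5 mm slots for the lugs, nominally along +x and -x. The collar is hand-set: true rim up to 4 mm higher or lower, slots up to 0.5 rad (29 deg) either way round, both unmeasured (slots visible from above). Axis true. A lug has 0.07 rad play each way.
- collar_feel (a point): Point on the barrel axis 32 mm below extruder_mouth. Foot depths below the TRUE rim: 16 mm, lugs resting on the hard rim, off the slots; 20 mm, in the slots, foot meets the spring plunger; 32 mm, lugs clear the ridge and can turn; 36.5 mm, flange hits the rim hard. Then turn clockwise seen from above, 80 deg (1.4 rad), to a solid stop; let go and the spring lifts the cap into its pocket (28 mm).
- plunger (a joint): Travel of the spring plunger in the collar, m: 0 at rest, growing as it is pushed down. The spring pushes up with 4 N plus 0.7 N per mm: about 9.6 N with the cap locked (8 mm), 12.4 N when the lugs just clear the ridge (12 mm), 15.5 N when the flange meets the rim (16.5 mm).
- plug_center (a point): Plain plug, a bystander standing on the bench, 52 mm across and 74 mm high, with a round 34 mm black knob in place of the bar and no lugs. The point is on its axis half-way up. It and the cap may stand in either of two places.

How it is judged:
On the way:
1. the cap's lugs are in the slots and it is pushed in against the spring until they clear the ridge (plunger beyond 11 mm) (value of joint plunger above 0.011 m and horizontal distance between cap_grip and extruder_mouth below 0.008 m), for 0.1 s.
At the end, for the whole second after the job is handed in: The cap sits upright (within 0.08 rad) on the barrel's axis (within 6 mm), turned at least 0.7 rad from the nominal slot direction, locked by its lugs against the spring (plunger held 5.5 to 10.2 mm down with nothing else touching the cap) and at rest (value of joint plunger between 0.0055 and 0.0102 m and horizontal distance between cap_grip and extruder_mouth below 0.006 m and angle between cap_grip's own z axis and vertical below 0.08 rad and angle between the x axis of cap_grip and the x axis of extruder_mouth, either way round above 0.7 rad and linear speed of cap below 0.01 m/s).
It fails at once if the cap or robot presses or wrenches the extruder with more than 80 N (contact force between extruder and anything else above 80 N).
It fails at once if the plain plug is moved or knocked over (more than 20 mm) (distance of plug_center from where it was at the start of the episode above 0.02 m).
It also fails if it takes over 67 s, if anything falls off the work surface, if the arm or the gripper's body presses on something with over 40 N, if the wrist force passes 120 N, or if a joint passes its speed limit or range.

## Working session

There is one attempt and no reset: what is moved stays moved. The work goes in short steps, Python scripts to look and compute and a tool call to move; the robot and the scene stay as the last step left them, time stands still between calls to the robot, and variables do not carry over. Pictures are saved under pics/ and viewed, and the job is handed in when it is done.

Besides the shell and the picture viewer there is one more tool, called after "Call:" as name(argument=value, ...) on one line, values as JSON. play_rows: Moves the arm, as the interface text tells. Its arguments: {"type":"object","properties":{"series":{"type":"array","items":{"type":"number"}},"fingers":{"type":"number"},"force":{"type":"number"}},"required":["series"]}

```bash
mkdir -p pics; cat > h.py <<'E'
import numpy as np, cv2
from plant import get_state,capture,camera_model
def K(m):
    f=240/np.tan(np.radians(m['vfov'])/2); return np.array([[f,0,m['cx']],[0,f,m['cy']],[0,0,1.]])
def ray(m,uv):
    p=cv2.undistortPoints(np.array([[uv]],float),K(m),np.array(m['D'],float))[0,0]
    T=np.array(m['world_to_cam']);R=T[:3,:3];t=T[:3,3]
    return -R.T@t, R.T@np.array([p[0],p[1],1.])
def onz(m,uv,z):
    c,d=ray(m,uv); return c+d*(z-c[2])/d[2]
def proj(m,P):
    T=np.array(m['world_to_cam']);rv=cv2.Rodrigues(T[:3,:3])[0]
    return cv2.projectPoints(np.array(P,float).reshape(-1,1,3),rv,T[:3,3],K(m),np.array(m['D'],float))[0][:,0]
def snap(n,fn):
    a=capture(n); cv2.imwrite('pics/'+fn,cv2.cvtColor(a,cv2.COLOR_RGB2BGR)); return a
E
python3 - <<'E'
from h import *
for n in ['scene','top','wrist']:
    m=camera_model(n); snap(n,n+'0.png'); print(n,m['vfov'],m['D'],-np.array(m['world_to_cam'])[:3,:3].T@np.array(m['world_to_cam'])[:3,3])
s=get_state();print(s)
E
```

```text
scene 56.02956548727337 [-0.02456766  0.          0.          0.          0.        ] [ 0.93222825 -0.31774389  0.53144265]
top 55.168104822433165 [-0.10116688  0.          0.          0.          0.        ] [0.49486028 0.06591579 0.79989275]
wrist 71.44356414341867 [-0.01155083  0.          0.          0.          0.        ] [0.2666139  0.62302363 0.38433415]
{'time': 0.15, 'joint_positions': array([ 1.55310525e+00,  3.59240396e-01,  1.12878836e-02, -2.74468295e-04,
       -1.22408702e+00, -2.88099559e-01]), 'joint_velocities': array([-0.00135918, -0.00304964,  0.00177849,  0.00137549,  0.00077649,
       -0.0011901 ]), 'joint_torque': array([ 9.51079601e-04, -5.83278000e+01,  2.93288416e+01,  7.00106174e+00,
        8.79061787e-03, -1.11633506e-04]), 'position': array([0.20311494, 0.6433378 , 0.22583074]), 'orientation': array([ 9.88326948e-01, -1.52346447e-01, -4.40738635e-05,  6.33324526e-04]), 'force': array([-0.49221961,  0.03505536, -0.03484271]), 'wrist_torque': array([-0.03634424, -0.00421365, -0.01719211]), 'grip_width': 0.08739472388942483}
```

View pics/scene0.png

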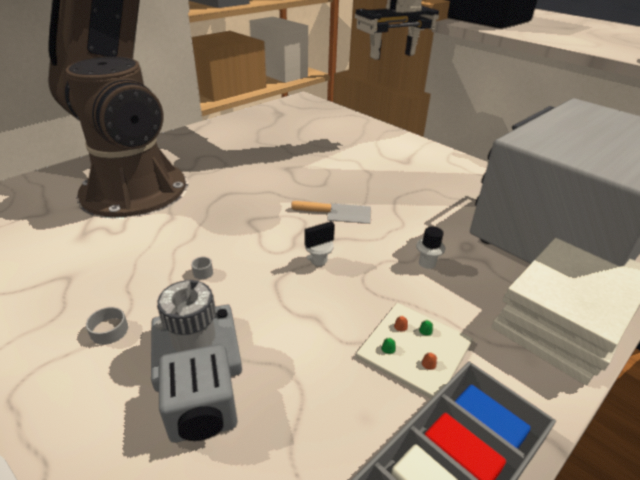

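View pics/top0.png

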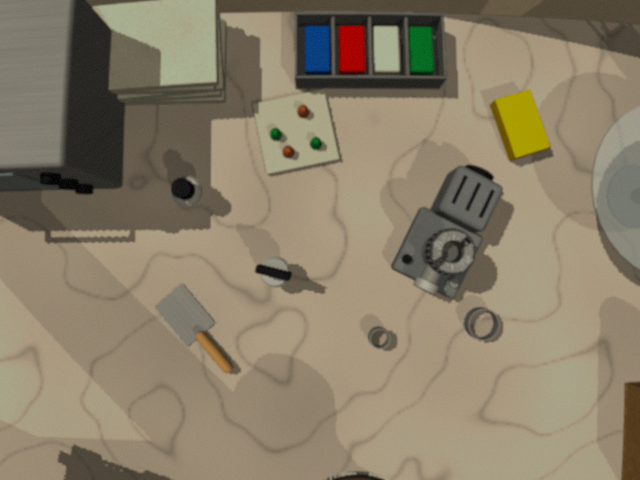

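View pics/wrist0.png

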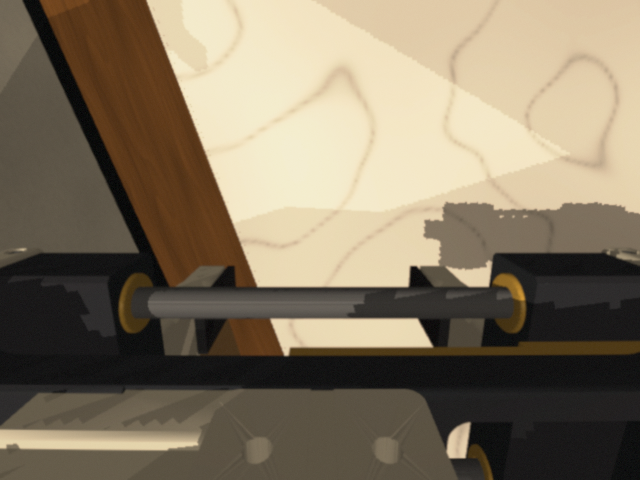

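The cap (bar handle) is at about (273,271) in the top view and the round-knobbed plug at (185,188). The collar is at about (450,252), with the motor up and to the right. I'll measure each next.

```bash
python3 - <<'E'
from h import *
a=cv2.imread('pics/top0.png'); m=camera_model('top')
cv2.imwrite('pics/z1.png',cv2.resize(a[190:310,380:540],None,fx=5,fy=5,interpolation=cv2.INTER_CUBIC))
cv2.imwrite('pics/z2.png',cv2.resize(a[240:310,235:325],None,fx=8,fy=8,interpolation=cv2.INTER_CUBIC))
g=a.max(2)
sub=(g[240:310,235:325]<45).astype(np.uint8)
cs,_=cv2.findContours(sub,cv2.RETR_EXTERNAL,cv2.CHAIN_APPROX_NONE)
c=max(cs,key=cv2.contourArea)+[[235,240]]
r=cv2.minAreaRect(c);print(r,cv2.contourArea(c))
box=cv2.boxPoints(r)
P=[onz(m,b,0.082) for b in box];print(np.round(P,4),np.mean(P,0))
for i in range(4):print(np.linalg.norm(P[i]-P[i-1]))
E
```

```text
((273.3275451660156, 272.2186279296875), (34.18914031982422, 8.206949234008789), 13.495734214782715) 225.5
[[0.474  0.1592 0.082 ]
 [0.4864 0.1561 0.082 ]
 [0.4736 0.1043 0.082 ]
 [0.4612 0.1073 0.082 ]] [0.47378577 0.13171885 0.082     ]
0.05337513642250013
0.012785532991548535
0.05340240947024621
0.012771112429336137
```

View pics/z1.png

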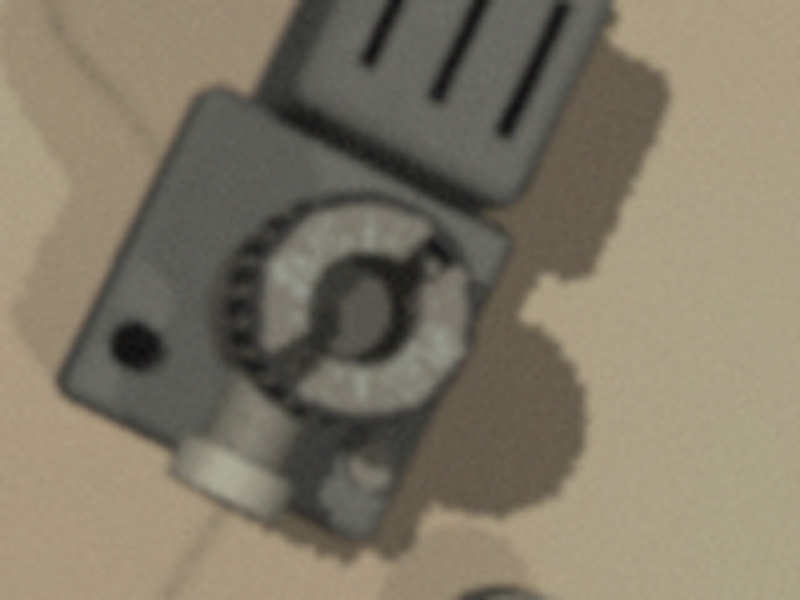

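View pics/z2.png

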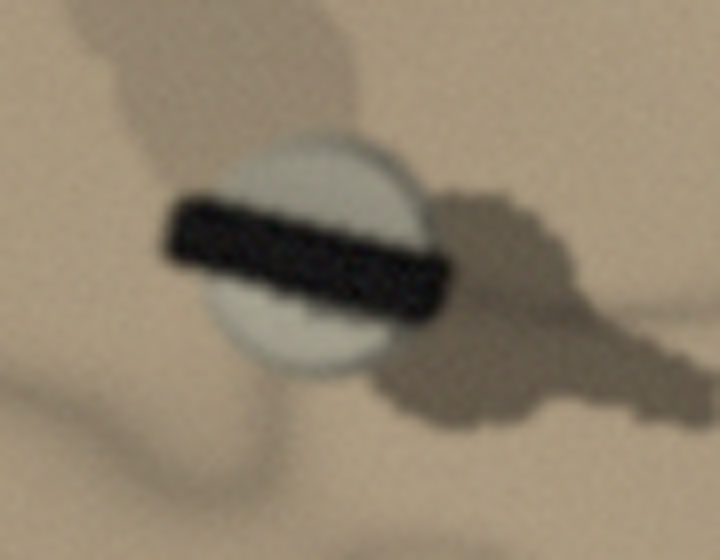

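```bash
cat > rim.py <<'E'
from h import *
def rim(a,m,c0,z,fn,half=0.05,s=8000):
    n=int(2*half*s); ii=np.arange(n)
    X=c0[0]+half-ii/s; Y=c0[1]+half-ii/s
    XX,YY=np.meshgrid(X,Y,indexing='ij')
    p=proj(m,np.stack([XX,YY,np.full_like(XX,z)],-1).reshape(-1,3)).reshape(n,n,2).astype(np.float32)
    o=cv2.remap(a,p[...,0],p[...,1],cv2.INTER_CUBIC)
    cv2.imwrite('pics/'+fn,o); return o
def prof(o,cxy,r,half,c0,s=8000):
    th=np.radians(np.arange(0,360,2)); x=cxy[0]+r*np.cos(th); y=cxy[1]+r*np.sin(th)
    u=((c0[1]+half-y)*s).astype(np.float32); v=((c0[0]+half-x)*s).astype(np.float32)
    return cv2.remap(o,u[None],v[None],cv2.INTER_LINEAR)[0]
E
python3 - <<'E'
from rim import *
a=cv2.imread('pics/top0.png'); m=camera_model('top')
c0=onz(m,(453,252),.112);print(c0)
o=rim(a,m,c0,.112,'r1.png')
g=cv2.GaussianBlur(cv2.cvtColor(o,cv2.COLOR_BGR2GRAY),(0,0),6)
b=(g>100).astype(np.uint8)
o2=o.copy()
cs,_=cv2.findContours(b,cv2.RETR_EXTERNAL,cv2.CHAIN_APPROX_NONE)
cv2.drawContours(o2,cs,-1,(0,0,255),2);cv2.imwrite('pics/r2.png',o2[:600])
E
```

```text
[ 0.50233491 -0.14261838  0.112     ]
```

```bash
python3 -c "
import cv2;a=cv2.imread('pics/r2.png');print(a.shape);a=cv2.imread('pics/r1.png');cv2.imwrite('pics/r3.png',cv2.resize(a,(600,600)))"
```

```text
(600, 800, 3)
```

View pics/r3.png

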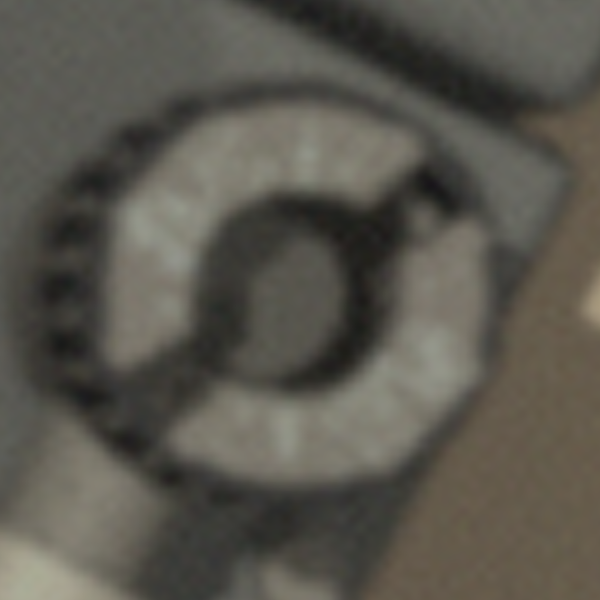

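View pics/r2.png

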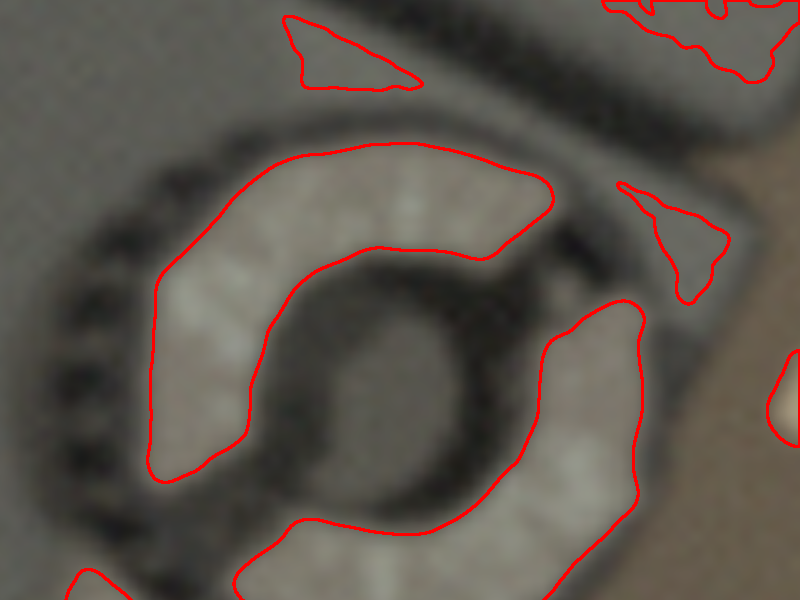

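```bash
python3 - <<'E'
from rim import *
a=cv2.imread('pics/top0.png'); m=camera_model('top')
c0=np.array([.5035,-.142,.112]);
for z in (.108,.112,.116):
    o=rim(a,m,c0,z,'t.png')
    g=cv2.GaussianBlur(cv2.cvtColor(o,cv2.COLOR_BGR2GRAY),(0,0),4)
    b=(g>97).astype(np.uint8)
    n,l,st,ce=cv2.connectedComponentsWithStats(b)
    yy,xx=np.mgrid[:800,:800]; 
    keep=[i for i in range(1,n) if 20000<st[i,4]<120000 and np.hypot(*(ce[i]-400))<230]
    print(z,st[keep,4],ce[keep])
    mk=np.isin(l,keep).astype(np.uint8)
    cs,_=cv2.findContours(mk,cv2.RETR_EXTERNAL,cv2.CHAIN_APPROX_NONE)
    pts=np.concatenate(cs)[:,0].astype(float)
    r=np.hypot(*(pts-400).T)
    for lo,hi in ((215,300),(100,170)):
        q=pts[(r>lo)&(r<hi)]
        for _ in range(4):
            A=np.c_[2*q,np.ones(len(q))];s=np.linalg.lstsq(A,(q**2).sum(1),rcond=None)[0]
            R=np.sqrt(s[2]+s[0]**2+s[1]**2);d=np.abs(np.hypot(*(q-s[:2]).T)-R);q=q[d<max(6,np.median(d)*2)]
        cx,cy=c0[0]+.05-s[1]/8000,c0[1]+.05-s[0]/8000
        print(' circ',cx,cy,R/8,len(q))
        if lo>200: C=(cx,cy)
    for rr in (.021,.024,.027):
        p=prof(g,C,rr,.05,c0); th=np.arange(0,360,2); dk=th[p<97]; print(rr,dk)
E
```

```text
0.108 [57873 59224] [[319.18233027 278.26295509]
 [498.39350601 522.1263508 ]]
 circ 0.5035153251110437 -0.1431376391522837 31.515546575433437 993
 circ 0.5035285738101712 -0.14311951136210851 17.807608115754963 523
0.021 [110 112 114 116 118 120 122 124 126 128 130 132 134 136 138 140 290 292
 294 296 298 300 302 304 306 308 310 312 314 316 318 320 322]
0.024 [112 114 116 118 120 122 124 126 128 130 132 134 136 138 140 292 294 296
 298 300 302 304 306 308 310 312 314 316 318 320]
0.027 [114 116 118 120 122 124 126 128 130 132 134 136 138 294 296 298 300 302
 304 306 308 310 312 314 316 318 320]
0.112 [57190 58543] [[310.00935478 279.38620388]
 [488.21198094 521.8179287 ]]
 circ 0.5034690661168433 -0.14193990025993464 31.329224654602086 985
 circ 0.5034929690462688 -0.1420116556605725 17.683591395230742 546
0.021 [110 112 114 116 118 120 122 124 126 128 130 132 134 136 138 140 290 292
 294 296 298 300 302 304 306 308 310 312 314 316 318 320 322]
0.024 [112 114 116 118 120 122 124 126 128 130 132 134 136 138 140 292 294 296
 298 300 302 304 306 308 310 312 314 316 318 320]
0.027 [114 116 118 120 122 124 126 128 130 132 134 136 138 294 296 298 300 302
 304 306 308 310 312 314 316 318 320]
0.116 [56508 57835] [[300.90153607 280.4347526 ]
 [478.02169966 521.52222703]]
 circ 0.5034255937826115 -0.14074038598956962 31.14734452093859 978
 circ 0.5034633522700057 -0.14085756417103426 17.584983686537267 547
0.021 [110 112 114 116 118 120 122 124 126 128 130 132 134 136 138 140 290 292
 294 296 298 300 302 304 306 308 310 312 314 316 318 320 322]
0.024 [112 114 116 118 120 122 124 126 128 130 132 134 136 138 140 292 294 296
 298 300 302 304 306 308 310 312 314 316 318 320]
0.027 [114 116 118 120 122 124 126 128 130 132 134 136 138 294 296 298 300 302
 304 306 308 310 312 314 316 318]
```

```bash
cat > plan.py <<'E'
from h import *
from scipy.spatial.transform import Rotation as R
def plan(target,yaw_deg,n,nd=4):
    s=get_state(); p=np.array(s['position']); r=R.from_quat(s['orientation'])
    x=r.as_matrix()[:,0]; y0=np.arctan2(x[1],x[0]); dy=(np.radians(yaw_deg)-y0+np.pi)%(2*np.pi)-np.pi
    d=(np.array(target)-p)/n; out=[]; y=y0
    for i in range(n):
        c,sn=np.cos(y),np.sin(y)
        row=[d[0]*c+d[1]*sn, d[0]*sn-d[1]*c, -d[2],0,0,-dy/n]; out+= [round(v,nd) for v in row]; y+=dy/n
    print('pos',p.round(4),'yaw',np.degrees(y0).round(2),'tilt',r.as_matrix()[:2,2].round(4),'F',np.round(s['force'],2),'w',round(s['grip_width'],4),'t',s['time'])
    print(out)
E
python3 -c "
from plan import *
plan([.4738,.1317,.14],-103.9,24,3)
print(onz(camera_model('top'),(183,188),.074))"
```

```text
pos [0.2031 0.6433 0.2258] yaw -17.53 tilt [-0.0003 -0.0012] F [-0.49  0.04 -0.03] w 0.0874 t 0.15
[np.float64(0.017), np.float64(0.017), np.float64(0.004), 0, 0, np.float64(0.063), np.float64(0.018), np.float64(0.016), np.float64(0.004), 0, 0, np.float64(0.063), np.float64(0.019), np.float64(0.015), np.float64(0.004), 0, 0, np.float64(0.063), np.float64(0.02), np.float64(0.013), np.float64(0.004), 0, 0, np.float64(0.063), np.float64(0.021), np.float64(0.012), np.float64(0.004), 0, 0, np.float64(0.063), np.float64(0.022), np.float64(0.011), np.float64(0.004), 0, 0, np.float64(0.063), np.float64(0.022), np.float64(0.009), np.float64(0.004), 0, 0, np.float64(0.063), np.float64(0.023), np.float64(0.008), np.float64(0.004), 0, 0, np.float64(0.063), np.float64(0.023), np.float64(0.007), np.float64(0.004), 0, 0, np.float64(0.063), np.float64(0.024), np.float64(0.005), np.float64(0.004), 0, 0, np.float64(0.063), np.float64(0.024), np.float64(0.004), np.float64(0.004), 0, 0, np.float64(0.063), np.float64(0.024), np.float64(0.002), np.float64(0.004), 0, 0, np.float64(0.063), np.float64(0.024)
[... 310 characters left out ...]
3), np.float64(0.024), np.float64(-0.005), np.float64(0.004), 0, 0, np.float64(0.063), np.float64(0.023), np.float64(-0.007), np.float64(0.004), 0, 0, np.float64(0.063), np.float64(0.023), np.float64(-0.008), np.float64(0.004), 0, 0, np.float64(0.063), np.float64(0.022), np.float64(-0.01), np.float64(0.004), 0, 0, np.float64(0.063), np.float64(0.021), np.float64(-0.011), np.float64(0.004), 0, 0, np.float64(0.063), np.float64(0.021), np.float64(-0.012), np.float64(0.004), 0, 0, np.float64(0.063), np.float64(0.02), np.float64(-0.014), np.float64(0.004), 0, 0, np.float64(0.063), np.float64(0.019), np.float64(-0.015), np.float64(0.004), 0, 0, np.float64(0.063)]
[0.60884862 0.27694484 0.074     ]
```

Call:
play_rows(series=[0.017,0.017,0,0,0,0.063,0.018,0.016,0,0,0,0.063,0.019,0.015,0,0,0,0.063,0.02,0.013,0,0,0,0.063,0.021,0.012,0,0,0,0.063,0.022,0.011,0,0,0,0.063,0.022,0.009,0,0,0,0.063,0.023,0.008,0,0,0,0.063,0.023,0.007,0,0,0,0.063,0.024,0.005,0,0,0,0.063,0.024,0.004,0,0,0,0.063,0.024,0.002,0,0,0,0.063], fingers=1)

```text
time: 1.35
position: [0.3384, 0.3859, 0.2264]
orientation: [0.862, -0.507, -0.0, 0.0]
force: [-0.1, -0.0, 0.1]
grip_width: 0.0875
```

Call:
play_rows(series=[0.024,0.001,0.002,0,0,0.063,0.024,-0.001,0.002,0,0,0.063,0.024,-0.002,0.002,0,0,0.063,0.024,-0.004,0.002,0,0,0.063,0.024,-0.005,0.002,0,0,0.063,0.023,-0.007,0.002,0,0,0.063,0.023,-0.008,0.002,0,0,0.063,0.022,-0.01,0.002,0,0,0.063,0.021,-0.011,0.002,0,0,0.063,0.021,-0.012,0.002,0,0,0.063,0.02,-0.014,0.002,0,0,0.063,0.019,-0.015,0.002,0,0,0.063])

```text
time: 2.55
position: [0.472, 0.1285, 0.2024]
orientation: [-0.614, 0.79, 0.0, -0.0]
force: [-0.4, 0.8, 0.1]
grip_width: 0.0878
```

Call:
play_rows(series=[0,0,0,0,0,0,0,0,0,0,0,0])

```text
time: 2.75
position: [0.4717, 0.129, 0.2024]
orientation: [-0.614, 0.789, 0.0, -0.0]
force: [-0.5, -0.2, -1.0]
grip_width: 0.0877
```

```bash
python3 -c "
from plan import *
plan([.4738,.1317,.14],-103.9,2)
m=camera_model('wrist'); print(proj(m,[[.4738,.1317,.082],[.4801,.1577,.082],[.4676,.106,.082]])); snap('wrist','w1.png')"
```

```text
pos [0.4717 0.129  0.2024] yaw -104.2 tilt [-0.0004 -0.0001] F [-0.47 -0.23 -0.95] w 0.0877 t 2.75
[np.float64(-0.0016), np.float64(-0.0007), np.float64(0.0312), 0, 0, np.float64(-0.0026), np.float64(-0.0016), np.float64(-0.0007), np.float64(0.0312), 0, 0, np.float64(-0.0026)]
[[321.05263049 232.56586471]
 [321.37343084 262.02077736]
 [320.68947511 202.10214602]]
```

View pics/w1.png

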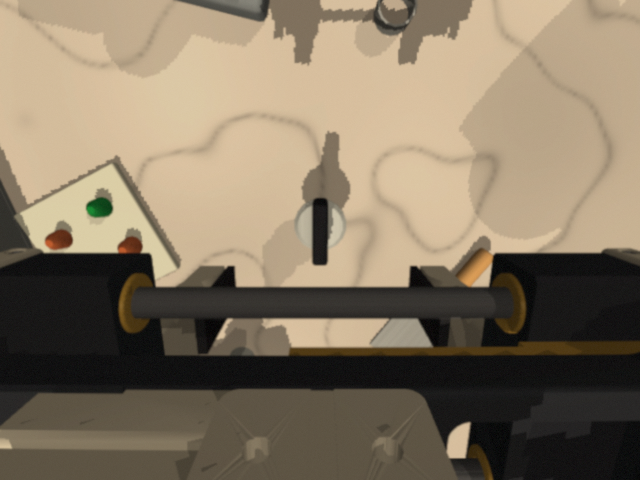

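The wrist view confirms the fit: the bar spans about (320,198) to (320,264), and I predicted 202 to 262. Descending to grasp.

Call:
play_rows(series=[-0.0016,-0.0007,0.03,0,0,-0.0026,-0.0016,-0.0007,0.03,0,0,-0.0026,0,0,0.03,0,0,0,0,0,0.025,0,0,0,0,0,0.02,0,0,0,0,0,0.012,0,0,0,0,0,0.005,0,0,0,0,0,0,0,0,0])

```text
time: 3.6
position: [0.4735, 0.1327, 0.0502]
orientation: [-0.617, 0.787, 0.0, -0.0]
force: [-0.1, -0.5, 0.3]
grip_width: 0.0876
```

Call:
play_rows(series=[0,0,0,0,0,0,0,0,0,0,0,0,0,0,0,0,0,0,0,0,0,0,0,0,0,0,0,0,0,0,0,0,0,0,0,0,0,0,0,0,0,0,0,0,0,0,0,0,0,0,0,0,0,0,0,0,0,0,0,0], fingers=0, force=45)

```text
time: 4.6
position: [0.4739, 0.1323, 0.0505]
orientation: [-0.617, 0.787, -0.0, -0.0]
force: [-0.2, 0.4, -0.8]
grip_width: 0.0139
```

Call:
play_rows(series=[0,0,-0.01,0,0,0,0,0,-0.02,0,0,0,0,0,-0.03,0,0,0,0,0,-0.03,0,0,0,0,0,-0.03,0,0,0,0,0,-0.03,0,0,0,0,0,-0.02,0,0,0,0,0,-0.01,0,0,0,0,0,0,0,0,0])

```text
time: 5.5
position: [0.4742, 0.1325, 0.2319]
orientation: [-0.617, 0.787, -0.0, 0.001]
force: [-0.0, 0.3, -2.0]
grip_width: 0.0142
```

```bash
python3 -c "
from plan import *
plan([.5035,-.142,.23],-53.8,12)"
```

```text
pos [0.4742 0.1325 0.2319] yaw -103.85 tilt [0.002  0.0015] F [-0.04  0.31 -1.98] w 0.0142 t 5.5
[np.float64(0.0216), np.float64(-0.0078), np.float64(0.0002), 0, 0, np.float64(-0.0728), np.float64(0.0221), np.float64(-0.0063), np.float64(0.0002), 0, 0, np.float64(-0.0728), np.float64(0.0225), np.float64(-0.0046), np.float64(0.0002), 0, 0, np.float64(-0.0728), np.float64(0.0228), np.float64(-0.003), np.float64(0.0002), 0, 0, np.float64(-0.0728), np.float64(0.023), np.float64(-0.0013), np.float64(0.0002), 0, 0, np.float64(-0.0728), np.float64(0.023), np.float64(0.0004), np.float64(0.0002), 0, 0, np.float64(-0.0728), np.float64(0.0229), np.float64(0.002), np.float64(0.0002), 0, 0, np.float64(-0.0728), np.float64(0.0227), np.float64(0.0037), np.float64(0.0002), 0, 0, np.float64(-0.0728), np.float64(0.0224), np.float64(0.0053), np.float64(0.0002), 0, 0, np.float64(-0.0728), np.float64(0.0219), np.float64(0.007), np.float64(0.0002), 0, 0, np.float64(-0.0728), np.float64(0.0214), np.float64(0.0085), np.float64(0.0002), 0, 0, np.float64(-0.0728), np.float64(0.0207), np.float64(0.0101), np.float64(0.0002), 0, 0, np.float64(-0.0728)]
```

Call:
play_rows(series=[0.0216,-0.0078,0,0,0,-0.0728,0.0221,-0.0063,0,0,0,-0.0728,0.0225,-0.0046,0,0,0,-0.0728,0.0228,-0.003,0,0,0,-0.0728,0.023,-0.0013,0,0,0,-0.0728,0.023,0.0004,0,0,0,-0.0728,0.0229,0.002,0,0,0,-0.0728,0.0227,0.0037,0,0,0,-0.0728,0.0224,0.0053,0,0,0,-0.0728,0,0,0,0,0,0])

```text
time: 6.5
position: [0.495, -0.0755, 0.2288]
orientation: [0.837, -0.547, -0.001, 0.001]
force: [0.8, 0.6, -1.6]
grip_width: 0.0135
```

```bash
python3 -c "
from plan import *
plan([.5035,-.142,.23],-53.8,3)
m=camera_model('wrist'); np.save('m.npy',m,allow_pickle=True); print(proj(m,[.5035,-.142,.112]));snap('wrist','w2.png')
snap('scene','s2.png')"
```

```text
pos [ 0.495  -0.0755  0.2288] yaw -66.32 tilt [-0.0032 -0.0006] F [ 0.77  0.56 -1.63] w 0.0135 t 6.5
[np.float64(0.0215), np.float64(0.0063), np.float64(-0.0004), 0, 0, np.float64(-0.0728), np.float64(0.0209), np.float64(0.0079), np.float64(-0.0004), 0, 0, np.float64(-0.0728), np.float64(0.0203), np.float64(0.0094), np.float64(-0.0004), 0, 0, np.float64(-0.0728)]
[[345.40872197 152.29465356]]
```

View pics/w2.png

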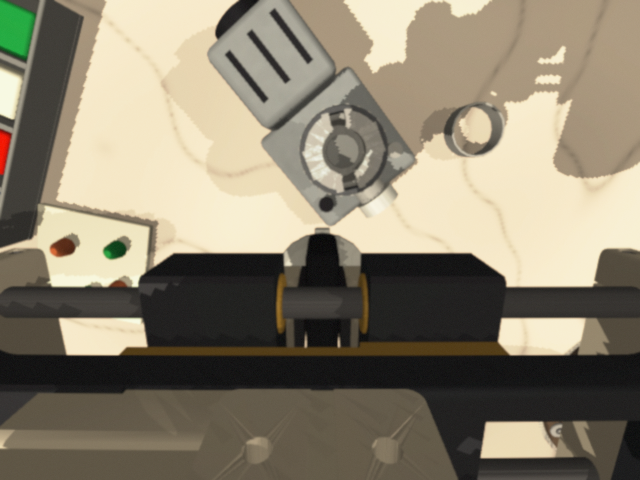

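View pics/s2.png

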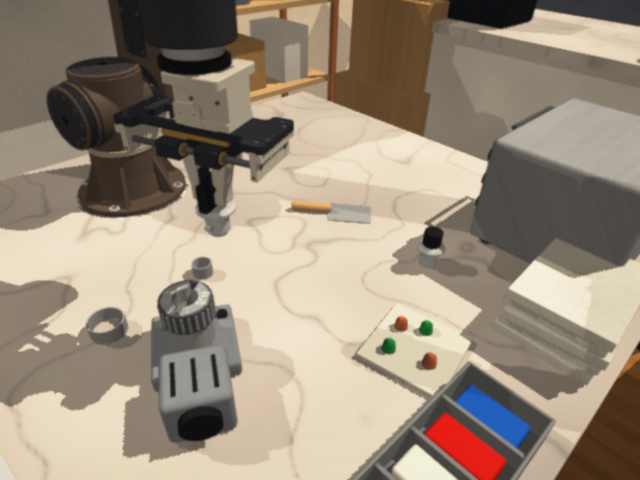

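```bash
python3 - <<'E'
from rim import *
a=cv2.imread('pics/w2.png'); m=np.load('m.npy',allow_pickle=True).item()
c0=np.array([.5035,-.142,.112]);
o=rim(a,m,c0,.112,'t.png'); cv2.imwrite('pics/r4.png',cv2.resize(o,(600,600)))
print(-np.array(m['world_to_cam'])[:3,:3].T@np.array(m['world_to_cam'])[:3,3])
E
```

```text
[ 0.522561   -0.13636155  0.38732022]
```

View pics/r4.png

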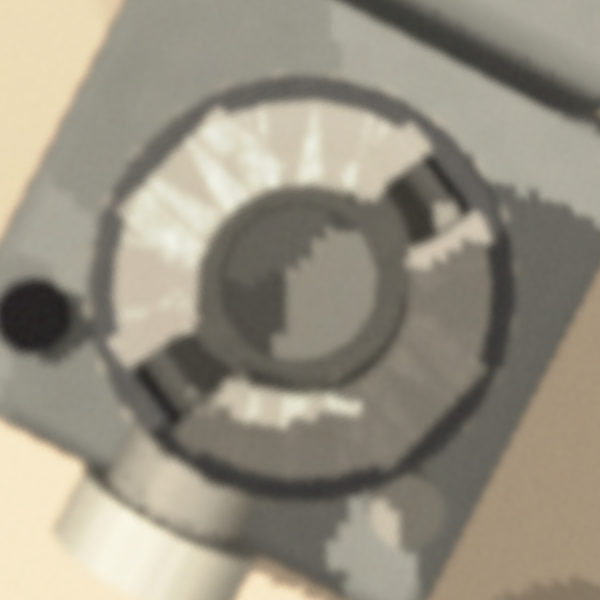

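```bash
python3 -c "
from plan import *
plan([.505,-.1424,.20],-53.8,4)"
```

```text
pos [ 0.4951 -0.0739  0.2291] yaw -66.45 tilt [-0.0025 -0.0002] F [ 1.09  0.11 -1.06] w 0.0138 t 6.6
[np.float64(0.0167), np.float64(0.0046), np.float64(0.0073), 0, 0, np.float64(-0.0552), np.float64(0.0164), np.float64(0.0055), np.float64(0.0073), 0, 0, np.float64(-0.0552), np.float64(0.0161), np.float64(0.0064), np.float64(0.0073), 0, 0, np.float64(-0.0552), np.float64(0.0157), np.float64(0.0073), np.float64(0.0073), 0, 0, np.float64(-0.0552)]
```

Call:
play_rows(series=[0.0167,0.0046,0.0073,0,0,-0.0552,0.0164,0.0055,0.0073,0,0,-0.0552,0.0161,0.0064,0.0073,0,0,-0.0552,0.0157,0.0073,0.0073,0,0,-0.0552,0,0,0,0,0,0,0,0,0,0,0,0])

```text
time: 7.2
position: [0.5056, -0.1416, 0.2008]
orientation: [0.892, -0.452, -0.001, 0.0]
force: [-0.3, 0.4, -1.9]
grip_width: 0.0135
```

```bash
python3 -c "
from plan import *
plan([.505,-.1424,.165],-53.8,4)
snap('scene','s3.png')"
```

```text
pos [ 0.5056 -0.1416  0.2008] yaw -53.78 tilt [-0.0013  0.0001] F [-0.27  0.42 -1.92] w 0.0135 t 7.2
[np.float64(0.0001), np.float64(0.0002), np.float64(0.0089), 0, 0, np.float64(0.0001), np.float64(0.0001), np.float64(0.0002), np.float64(0.0089), 0, 0, np.float64(0.0001), np.float64(0.0001), np.float64(0.0002), np.float64(0.0089), 0, 0, np.float64(0.0001), np.float64(0.0001), np.float64(0.0002), np.float64(0.0089), 0, 0, np.float64(0.0001)]
```

View pics/s3.png

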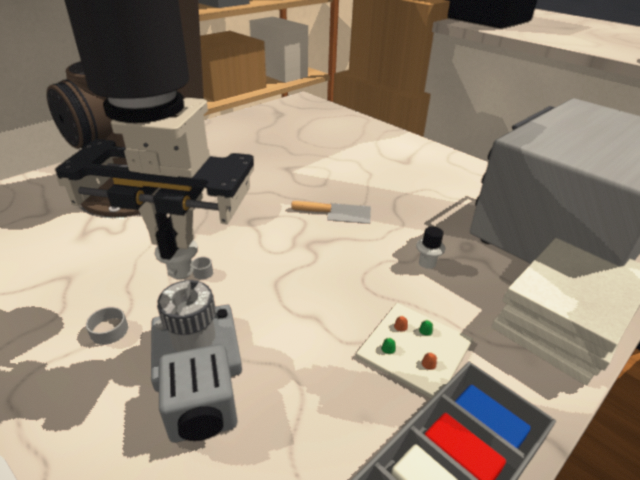

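The cap is held upright at about (180,265), just above the collar at (187,297). I'll descend gently.

Call:
play_rows(series=[0,0.0004,0.012,0,0,0,0,0.0004,0.012,0,0,0,0,0,0.008,0,0,0,0,0,0.003,0,0,0,0,0,0.003,0,0,0,0,0,0,0,0,0])

```text
time: 7.85
position: [0.5052, -0.1425, 0.163]
orientation: [0.892, -0.451, -0.0, 0.0]
force: [0.5, -1.1, -0.8]
grip_width: 0.0138
```

Call:
play_rows(series=[0,0,0.002,0,0,0,0,0,0.002,0,0,0,0,0,0,0,0,0])

```text
time: 8.15
position: [0.5052, -0.1426, 0.1592]
orientation: [0.892, -0.451, -0.0, -0.0]
force: [0.1, 0.6, -1.4]
grip_width: 0.0139
```

Call:
play_rows(series=[0,0,0.002,0,0,0,0,0,0.001,0,0,0,0,0,0,0,0,0])

```text
time: 8.45
position: [0.5051, -0.1425, 0.1562]
orientation: [0.892, -0.451, -0.0, 0.0]
force: [-0.0, 0.7, -2.1]
grip_width: 0.0141
```

Call:
play_rows(series=[0,0,0.001,0,0,0,0,0,0.001,0,0,0,0,0,0,0,0,0])

```text
time: 8.75
position: [0.5052, -0.1425, 0.1542]
orientation: [0.892, -0.451, -0.0, 0.0]
force: [0.1, -0.6, -1.0]
grip_width: 0.0141
```

Call:
play_rows(series=[0,0,0.002,0,0,0,0,0,0.002,0,0,0,0,0,0,0,0,0])

```text
time: 9.05
position: [0.505, -0.1425, 0.15]
orientation: [0.892, -0.451, -0.0, 0.0]
force: [0.4, -0.1, -1.1]
grip_width: 0.0138
```

Call:
play_rows(series=[0,0,0.001,0,0,0,0,0,0.001,0,0,0,0,0,0,0,0,0])

```text
time: 9.35
position: [0.5051, -0.1425, 0.1482]
orientation: [0.892, -0.451, -0.0, 0.0]
force: [-1.4, -0.9, -0.8]
grip_width: 0.0136
```

Call:
play_rows(series=[0,0,0.001,0,0,0,0,0,0.001,0,0,0,0,0,0,0,0,0])

```text
time: 9.65
position: [0.5051, -0.1425, 0.1462]
orientation: [0.892, -0.451, -0.0, 0.0]
force: [-0.9, 0.5, -2.1]
grip_width: 0.0139
```

Call:
play_rows(series=[0,0,0.001,0,0,0,0,0,0.001,0,0,0,0,0,0,0,0,0])

```text
time: 9.95
position: [0.5051, -0.1425, 0.1442]
orientation: [0.892, -0.451, -0.0, 0.0]
force: [-0.0, -0.4, -1.1]
grip_width: 0.0134
```

Call:
play_rows(series=[0,0,0.001,0,0,0,0,0,0.001,0,0,0,0,0,0,0,0,0])

```text
time: 10.25
position: [0.5051, -0.1425, 0.1422]
orientation: [0.892, -0.451, -0.0, 0.0]
force: [-0.1, -0.1, -0.4]
grip_width: 0.0137
```

Call:
play_rows(series=[0,0,0.001,0,0,0,0,0,0,0,0,0])

```text
time: 10.45
position: [0.5052, -0.1425, 0.1413]
orientation: [0.892, -0.451, -0.0, 0.0]
force: [-0.4, 0.6, -1.8]
grip_width: 0.0138
```

Call:
play_rows(series=[0,0,0.001,0,0,0,0,0,0,0,0,0])

```text
time: 10.65
position: [0.5054, -0.1426, 0.1406]
orientation: [0.892, -0.451, 0.0, 0.0]
force: [-0.9, -0.0, 1.7]
grip_width: 0.014
```

Call:
play_rows(series=[0,0,0.001,0,0,0,0,0,0,0,0,0])

```text
time: 10.85
position: [0.5054, -0.1426, 0.1396]
orientation: [0.892, -0.451, 0.0, -0.0]
force: [-1.1, 0.4, 2.8]
grip_width: 0.0137
```

Call:
play_rows(series=[0,0,0.001,0,0,0,0,0,0,0,0,0])

```text
time: 11.05
position: [0.5054, -0.1426, 0.1385]
orientation: [0.892, -0.451, 0.0, -0.0]
force: [-1.9, 1.1, 4.8]
grip_width: 0.014
```

Call:
play_rows(series=[0,0,0.001,0,0,0,0,0,0,0,0,0])

```text
time: 11.25
position: [0.5054, -0.1426, 0.1374]
orientation: [0.892, -0.451, 0.0, -0.0]
force: [-1.7, 0.6, 4.4]
grip_width: 0.0136
```

The force jumped about 4 N at TCP z≈0.141 and then rose about 0.7 N/mm. That matches the spring plunger, so the lugs are in the slots. I'll push on.

Call:
play_rows(series=[0,0,0.001,0,0,0,0,0,0.001,0,0,0,0,0,0.001,0,0,0,0,0,0,0,0,0])

```text
time: 11.65
position: [0.5054, -0.1426, 0.1345]
orientation: [0.892, -0.451, 0.0, 0.0]
force: [-1.2, 0.3, 6.4]
grip_width: 0.0138
```

Call:
play_rows(series=[0,0,0.001,0,0,0,0,0,0.001,0,0,0,0,0,0.001,0,0,0,0,0,0,0,0,0])

```text
time: 12.05
position: [0.5055, -0.1426, 0.1318]
orientation: [0.892, -0.451, 0.0, 0.0]
force: [-2.1, 0.8, 8.3]
grip_width: 0.0139
```

Call:
play_rows(series=[0,0,0.001,0,0,0,0,0,0.001,0,0,0,0,0,0,0,0,0])

```text
time: 12.35
position: [0.5055, -0.1427, 0.13]
orientation: [0.892, -0.451, 0.0, 0.0]
force: [-3.1, 1.8, 10.3]
grip_width: 0.0137
```

Call:
play_rows(series=[0,0,0.001,0,0,0,0,0,0.001,0,0,0,0,0,0,0,0,0])

```text
time: 12.65
position: [0.5056, -0.1427, 0.1283]
orientation: [0.892, -0.451, 0.001, 0.0]
force: [-3.6, 2.1, 12.8]
grip_width: 0.0138
```

Call:
play_rows(series=[-0.0005,0.0006,0.0005,0,0,0,0,0,0.0005,0,0,0,0,0,0,0,0,0])

```text
time: 12.95
position: [0.5055, -0.1428, 0.1279]
orientation: [0.892, -0.451, 0.001, -0.0]
force: [-2.7, 0.4, 15.1]
grip_width: 0.0142
```

```bash
python3 -c "
from plan import *
plan([.505,-.1424,.165],-53.8,1);print(get_state()['wrist_torque'])"
```

```text
pos [ 0.5055 -0.1428  0.1279] yaw -53.63 tilt [ 0.0023 -0.0007] F [-2.68  0.41 15.14] w 0.0142 t 12.95
[np.float64(-0.0006), np.float64(0.0002), np.float64(-0.0371), 0, 0, np.float64(0.003)]
[0.42087045 1.2285892  0.00298473]
```

Call:
play_rows(series=[0,0,0,0,0,0.05,0,0,0,0,0,0.05,0,0,0,0,0,0.05,0,0,0,0,0,0])

```text
time: 13.35
position: [0.5057, -0.1429, 0.1276]
orientation: [0.856, -0.517, 0.001, -0.0]
force: [-1.3, -1.3, 11.7]
grip_width: 0.0135
```

```bash
python3 -c "
from plan import *
plan([.505,-.1424,.165],-53.8,1);print(get_state()['wrist_torque'])"
```

```text
pos [ 0.5057 -0.1429  0.1276] yaw -62.32 tilt [ 0.0025 -0.0009] F [-1.35 -1.33 11.67] w 0.0135 t 13.35
[np.float64(-0.0007), np.float64(0.0004), np.float64(-0.0374), 0, 0, np.float64(-0.1486)]
[-0.21464689  0.63563144  0.02561821]
```

Call:
play_rows(series=[0,0,0,0,0,0.08,0,0,0,0,0,0.08,0,0,0,0,0,0.08,0,0,0,0,0,0.08,0,0,0,0,0,0.08,0,0,0,0,0,0.08,0,0,0,0,0,0])

```text
time: 14.05
position: [0.5053, -0.1432, 0.1276]
orientation: [0.708, -0.706, 0.001, -0.0]
force: [-2.3, -1.9, 11.3]
grip_width: 0.0137
```

```bash
python3 -c "
from plan import *
plan([.505,-.1424,.165],-53.8,1);print(get_state()['wrist_torque'])"
```

```text
pos [ 0.5053 -0.1432  0.1276] yaw -89.88 tilt [ 0.0018 -0.0013] F [-2.28 -1.9  11.33] w 0.0137 t 14.05
[np.float64(-0.0008), np.float64(0.0003), np.float64(-0.0374), 0, 0, np.float64(-0.6297)]
[-0.78791678  0.79721718 -0.10755147]
```

Call:
play_rows(series=[0,0,0,0,0,0.08,0,0,0,0,0,0.08,0,0,0,0,0,0.08,0,0,0,0,0,0.08,0,0,0,0,0,0.08,0,0,0,0,0,0.08,0,0,0,0,0,0.08,0,0,0,0,0,0])

```text
time: 14.85
position: [0.5045, -0.1431, 0.1272]
orientation: [-0.485, 0.875, -0.0, -0.0]
force: [-4.2, -1.1, 10.5]
grip_width: 0.0132
```

```bash
python3 -c "
from plan import *
plan([.505,-.1424,.165],-53.8,1);print(get_state()['wrist_torque'])"
```

```text
pos [ 0.5045 -0.1431  0.1272] yaw -121.98 tilt [ 0.0003 -0.001 ] F [-4.18 -1.07 10.47] w 0.0132 t 14.85
[np.float64(-0.0008), np.float64(-0.0001), np.float64(-0.0378), 0, 0, np.float64(-1.19)]
[-0.39533763  1.42042848 -0.07455731]
```

Call:
play_rows(series=[0,0,0,0,0,0.05,0,0,0,0,0,0.05,0,0,0,0,0,0.05,0,0,0,0,0,0])

```text
time: 15.25
position: [0.5041, -0.143, 0.1271]
orientation: [-0.419, 0.908, -0.0, -0.0]
force: [-5.7, -1.1, 11.6]
grip_width: 0.0136
```

```bash
python3 -c "
from plan import *
plan([.505,-.1424,.165],-53.8,1);print(get_state()['wrist_torque'])"
```

```text
pos [ 0.5041 -0.143   0.1271] yaw -130.52 tilt [-0.0003 -0.0008] F [-5.74 -1.1  11.58] w 0.0136 t 15.25
[np.float64(-0.001), np.float64(-0.0003), np.float64(-0.0379), 0, 0, np.float64(-1.339)]
[-0.09922222  1.64428659  0.05500441]
```

Call:
play_rows(series=[0,0,0,0,0,0.03,0,0,0,0,0,0.03,0,0,0,0,0,0])

```text
time: 15.55
position: [0.5042, -0.1429, 0.1271]
orientation: [-0.391, 0.92, -0.0, -0.0]
force: [-3.9, -0.2, 11.2]
grip_width: 0.0136
```

```bash
python3 -c "
from plan import *
plan([.505,-.1424,.165],-53.8,1);print(get_state()['wrist_torque'])"
```

```text
pos [ 0.5042 -0.1429  0.1271] yaw -133.91 tilt [-0.0003 -0.0008] F [-3.87 -0.17 11.15] w 0.0136 t 15.55
[np.float64(-0.0009), np.float64(-0.0002), np.float64(-0.0379), 0, 0, np.float64(-1.3982)]
[-0.05268471  1.6995826   0.04726208]
```

Call:
play_rows(series=[0,0,0,0,0,0.03,0,0,0,0,0,0.02,0,0,0,0,0,0])

```text
time: 15.85
position: [0.5042, -0.1429, 0.1271]
orientation: [-0.368, 0.93, -0.0, -0.0]
force: [-5.0, -0.7, 12.2]
grip_width: 0.0135
```

```bash
python3 -c "
from plan import *
plan([.505,-.1424,.165],-53.8,1);print(get_state()['wrist_torque'])"
```

```text
pos [ 0.5042 -0.1429  0.1271] yaw -136.76 tilt [-0.0003 -0.0008] F [-4.97 -0.68 12.17] w 0.0135 t 15.85
[np.float64(-0.001), np.float64(-0.0002), np.float64(-0.0379), 0, 0, np.float64(-1.4479)]
[-0.07062292  1.65150513  0.04132616]
```

Call:
play_rows(series=[0,0,0,0,0,0.03,0,0,0,0,0,0.03,0,0,0,0,0,0])

```text
time: 16.15
position: [0.5039, -0.1426, 0.127]
orientation: [-0.341, 0.94, -0.0, -0.0]
force: [-5.2, 3.3, 12.9]
grip_width: 0.0137
```

```bash
python3 -c "
from plan import *
plan([.505,-.1424,.165],-53.8,1);print(get_state()['wrist_torque']);snap('scene','s4.png');snap('top','t4.png')"
```

```text
pos [ 0.5039 -0.1426  0.127 ] yaw -140.16 tilt [-0.0009 -0.0004] F [-5.22  3.33 12.86] w 0.0137 t 16.15
[np.float64(-0.001), np.float64(-0.0006), np.float64(-0.038), 0, 0, np.float64(-1.5073)]
[0.97092099 2.2463769  0.64887375]
```

View pics/s4.png

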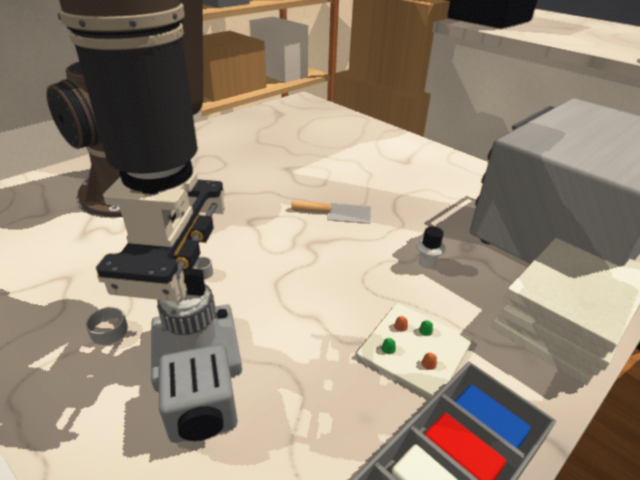

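Twist torque rose to 0.65 N·m at about 86°, so that is the stop. I'll ease the torque off slightly and let the spring lift the cap while I still hold it.

Call:
play_rows(series=[0,0,0,0,0,-0.015,0,0,-0.001,0,0,0,0,0,-0.001,0,0,0,0,0,-0.001,0,0,0,0,0,0,0,0,0])

```text
time: 16.75
position: [0.5039, -0.1425, 0.1291]
orientation: [-0.348, 0.938, 0.0, -0.001]
force: [-2.9, -0.2, 2.0]
grip_width: 0.0136
```

Call:
play_rows(series=[0,0,-0.001,0,0,0,0,0,-0.001,0,0,0,0,0,0,0,0,0])

```text
time: 17.05
position: [0.504, -0.1425, 0.1312]
orientation: [-0.348, 0.938, 0.0, -0.0]
force: [-4.2, 0.3, 3.2]
grip_width: 0.0137
```

Call:
play_rows(series=[0,0,-0.001,0,0,0,0,0,0,0,0,0])

```text
time: 17.25
position: [0.504, -0.1425, 0.1323]
orientation: [-0.348, 0.938, 0.0, -0.0]
force: [-5.0, 1.2, 2.2]
grip_width: 0.0136
```

```bash
python3 -c "
from plan import *
plan([.505,-.1424,.165],-53.8,1);print(get_state()['wrist_torque'])"
```

```text
pos [ 0.504  -0.1425  0.1323] yaw -139.33 tilt [-0.0009  0.    ] F [-5.02  1.23  2.24] w 0.0136 t 17.25
[np.float64(-0.0008), np.float64(-0.0006), np.float64(-0.0327), 0, 0, np.float64(-1.4927)]
[0.26515799 2.06273322 0.20632384]
```

Call:
play_rows(series=[0,0,-0.0007,0,0,0,0,0,0,0,0,0])

```text
time: 17.45
position: [0.504, -0.1425, 0.1328]
orientation: [-0.348, 0.938, 0.0, -0.0]
force: [-5.3, -0.2, 1.0]
grip_width: 0.0137
```

Call:
play_rows(series=[0,0,-0.001,0,0,0,0,0,0,0,0,0,0,0,0,0,0,0])

```text
time: 17.75
position: [0.5039, -0.1424, 0.133]
orientation: [-0.347, 0.938, 0.0, -0.001]
force: [-1.4, -3.9, -13.7]
grip_width: 0.0138
```

```bash
python3 -c "
from plan import *
plan([.505,-.1424,.165],-53.8,1);print(get_state()['wrist_torque'])"
```

```text
pos [ 0.5039 -0.1424  0.133 ] yaw -139.34 tilt [-0.0016  0.0003] F [ -1.42  -3.89 -13.71] w 0.0138 t 17.75
[np.float64(-0.0009), np.float64(-0.0007), np.float64(-0.032), 0, 0, np.float64(-1.493)]
[-0.88008276  0.35251831  0.24473588]
```

A hard stop at z=0.133, exactly where I predicted the pocket. The cap is locked. I'll relieve the load and release.

Call:
play_rows(series=[0,0,0.0008,0,0,0,0,0,0,0,0,0])

```text
time: 17.95
position: [0.504, -0.1425, 0.133]
orientation: [-0.348, 0.938, 0.0, -0.001]
force: [-3.9, -2.5, -8.9]
grip_width: 0.0139
```

Call:
play_rows(series=[0,0,0,0,0,0,0,0,0,0,0,0,0,0,0,0,0,0,0,0,0,0,0,0,0,0,0,0,0,0,0,0,0,0,0,0,0,0,0,0,0,0,0,0,0,0,0,0], fingers=0.7)

```text
time: 18.75
position: [0.5045, -0.1425, 0.1333]
orientation: [-0.348, 0.938, -0.0, 0.0]
force: [-0.4, 0.0, 0.2]
grip_width: 0.0609
```

Call:
play_rows(series=[0,0,-0.01,0,0,0,0,0,-0.02,0,0,0,0,0,-0.03,0,0,0,0,0,-0.03,0,0,0,0,0,-0.02,0,0,0,-0.04,0,0,0,0,0,-0.04,0,0,0,0,0,-0.03,0,0,0,0,0,0,0,0,0,0,0])

```text
time: 19.65
position: [0.5902, -0.0688, 0.2433]
orientation: [-0.349, 0.937, -0.0, 0.0]
force: [0.2, -0.0, -0.4]
grip_width: 0.0616
```

```bash
python3 -c "
from plan import *
snap('wrist','w5.png');snap('scene','s5.png');a=snap('top','t5.png');cv2.imwrite('pics/t5z.png',cv2.resize(cv2.cvtColor(a,cv2.COLOR_RGB2BGR)[190:310,380:540],None,fx=5,fy=5,interpolation=cv2.INTER_CUBIC))
m=camera_model('wrist');print(proj(m,[.504,-.1425,.1635]))"
```

```text
[[323.39843722  80.5897339 ]]
```

View pics/w5.png

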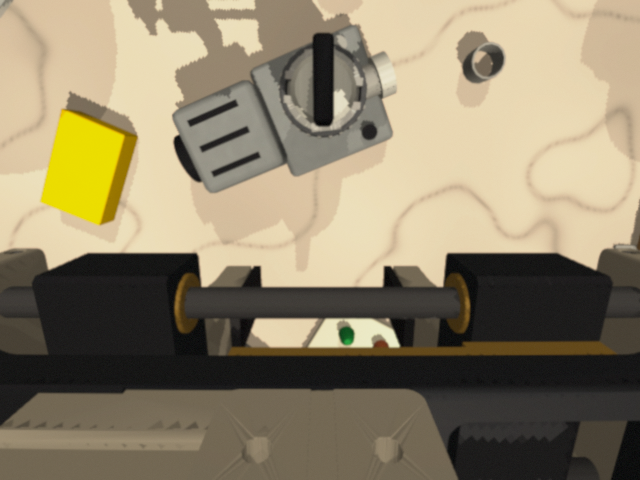

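View pics/s5.png

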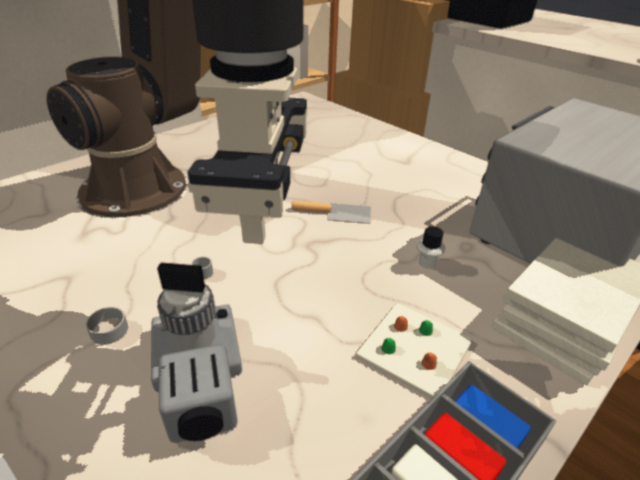

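View pics/t5z.png

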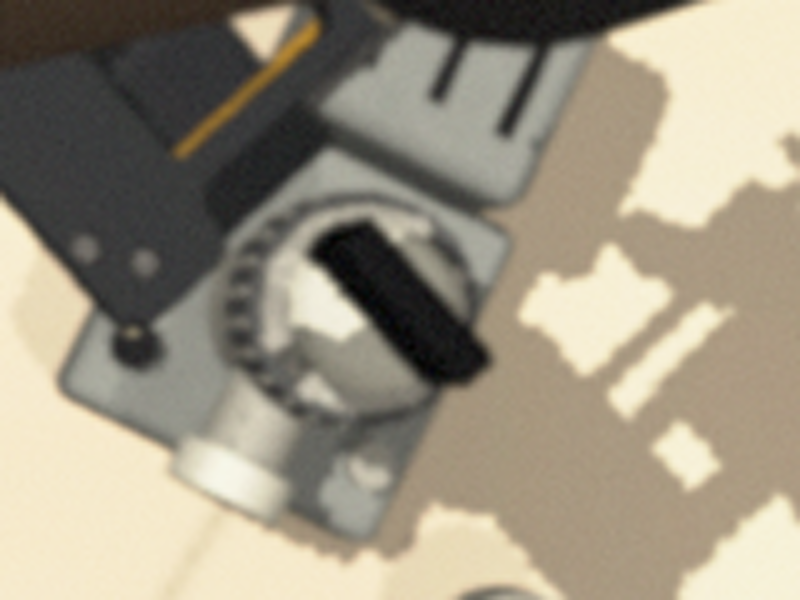

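The cap stands upright on the axis. In the wrist view the bar is centred at (323,79), against a prediction of (323,81), and it is turned into the lock direction. The plug still stands at (431,245) in the scene view. Handing in.

```bash
python3 -c "
from plant import close_job;print(close_job())"
```

```text
the job is handed in; nothing more can be done
None
```

The bayonet cap is locked in the extruder's collar as far as I can measure. I handed the job in at about 20 s; no verdict was reported.

**What I did:** I gripped the cap by its bar and turned it to the slots, about 29° off the nominal direction. Lowering it under light force, I met the spring plunger at about 4 N, rising roughly 0.7 N/mm. I pushed it about 13.5 mm down, at most about 15 N on the wrist. I then turned it clockwise about 86° until the stop was felt at 0.65 N·m, let the spring lift it, and released it.

**Checks:**
- **Lock:** pulling up met a hard stop of about 13 N at tool height 0.133 m. That is 8 mm of plunger travel from contact and matches the pocket.
- **Position after release:** the bar was within about 2 px of where I predicted it in the wrist view. It is turned about 1.13 rad from the nominal slot direction, above the required 0.7.
- **Plug:** the plain plug is at the same place in the scene view as at the start.

**Disagreements:**
- The top and wrist cameras differed by about 2 mm on the collar centre. I used a point between them, and the mouth's lead-in took up the rest, with side forces up to about 6 N.
- While the cap rose, the upward force was lower than the spring alone should give. I put this down to friction from the side load, but did not check it.
- The wrist view made the rim look a few mm low, while the spring contact put it only about 1.5 mm low.

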